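# Hold the bagel down in the toaster

### The job

The catch of this two-slot toaster is broken, so its levers have to be held by hand. Push down the lever of the slot that holds the round bagel half until the bagel's top edge is level with the top of the toaster, and finish with the fingers still holding the lever there. Never push a lever down to the bottom, where the carriage jams; do not touch the bread, leave the other slot's lever up, and leave the things around the toaster where they are.

Things in the scene. Friction and masses are not known exactly. Their poses are not given: they have to be found in the camera images.
- toaster: toaster fixed to the counter, 240 mm long (its x) by 206 mm wide (its y), flat top 185 mm above the counter; steel middle, black ends. Origin: centre of its underside; x points from the lever end to the back, z up. Two slots 136 mm long and 24 mm wide run along its x, slot a at y = +42 mm, slot b at y = -42 mm. The two levers stick out of the front (-x) end, each in line with its slot
- toaster_top (a point): centre of the toaster's flat top face, 185 mm above the counter
- lever_a: black lever knob of slot a, in line with it (toaster y +42 mm) at the front end; 44 mm long (x), 34 wide (y), 14 thick. Origin: centre of its flat upper face, 146 mm before the toaster's centre, 165 mm above the counter when up. Slides straight down 42 mm to the stop against a spring (about 3 N at the top, 8 N at the bottom), never latches; the bread in slot a rides with it mm for mm
- lever_b: black lever knob of slot b, in line with it (toaster y -42 mm) at the front end; 44 mm long (x), 34 wide (y), 14 thick. Origin: centre of its flat upper face, 146 mm before the toaster's centre, 165 mm above the counter when up. Slides straight down 42 mm to the stop against a spring (about 3 N at the top, 8 N at the bottom), never latches; the bread in slot b rides with it mm for mm
- bagel: centre of the bagel half: a round brown disc 100 mm in diameter and 20 mm thick with a dimple in the middle, standing on edge in one of the slots (a or b, varies), loose. Its top edge is 50 mm above this point and stands about 24 mm above the toaster's top at the start
- slice: slice of bread with square corners, 104 mm wide, 98 mm tall, 15 mm thick, standing upright in the other slot, loose; its top stands about 27 mm above the toaster's top. Origin: centre of its lower edge
- mug: white mug, 80 mm across, 90 mm tall, loose bystander; origin at the centre of its underside
- jam_jar: jam jar, 68 mm across, 95 mm tall, loose bystander; origin at the centre of its underside
- pepper_mill: dark wooden pepper mill, 54 mm across, 160 mm tall, loose bystander behind the toaster; origin at the centre of its underside
- spoon: spoon lying on the counter in front of the levers, loose bystander; origin near its middle
- soap_bottle: clear soap bottle, 60 mm across, 180 mm tall, loose bystander; origin at the centre of its underside
- sponge: sponge, 100 x 65 x 35 mm, loose bystander; origin at the centre of its underside
- bowl: white bowl, 140 mm across, 60 mm tall, loose bystander; origin at the centre of its underside
Things that resemble listed ones, but are neither listed nor needed, are in the scene too. What is shaped like the slice but black is not meant. Leave any blue look-alike of the bagel alone.

How it is judged:
On the way:
1. the fingers have begun to push down the lever of the bagel's slot (((y of bagel in the frame of toaster above 0.02 m and z of lever_a in the frame of toaster below 0.157 m and contact force between the fingers and lever_a above 1 N) or (y of bagel in the frame of toaster below -0.02 m and z of lever_b in the frame of toaster below 0.157 m and contact force between the fingers and lever_b above 1 N))), for 0.1 s.
At the end, for the whole second after the job is handed in: Fingers press the bagel's lever (over 1.5 N), which is 15 to 34 mm down; the bagel's top edge is level with the toaster's top within 7 mm; the other lever is within 6 mm of up and the slice still stands on its raised carriage, through the last second (z of bagel in the frame of toaster_top between -0.057 and -0.043 m and ((y of bagel in the frame of toaster above 0.02 m and contact force between the fingers and lever_a above 1.5 N and z of lever_a in the frame of toaster between 0.131 and 0.15 m and z of lever_b in the frame of toaster above 0.159 m) or (y of bagel in the frame of toaster below -0.02 m and contact force between the fingers and lever_b above 1.5 N and z of lever_b in the frame of toaster between 0.131 and 0.15 m and z of lever_a in the frame of toaster above 0.159 m)) and z of slice in the frame of toaster above 0.105 m); the arm keeps its last pose, push and grip.
It fails at once if a lever pushed to the bottom (beyond 38 of its 42 mm) (z of any of lever_a, lever_b in the frame of toaster below 0.127 m).
It fails at once if the lever of the slice's slot pressed down by more than 10 mm ((y of bagel in the frame of toaster above 0.02 m and z of lever_b in the frame of toaster below 0.155 m) or (y of bagel in the frame of toaster below -0.02 m and z of lever_a in the frame of toaster below 0.155 m)).
It fails at once if the bread touched by the arm (contact force between any of the arm, the fingers and slice above 1 N or contact force between any of the arm, the fingers and bagel above 1 N).
It fails at once if a thing around the toaster moved by more than 30 mm (distance of any of mug, jam_jar, pepper_mill, spoon, soap_bottle, sponge, bowl from where it was at the start of the episode above 0.03 m).
It also fails if it takes over 35 s, if anything falls off the work surface, if the arm or the gripper's body presses on something with over 40 N, if the wrist force passes 120 N, or if a joint passes its speed limit or range.

### The arm

A 6-joint arm with a two-finger parallel gripper is mounted at the origin on the work surface. World frame = base frame: x ahead of the robot, y to its left, z up, the work surface at z = 0. Lengths are in m, angles in rad, forces in N, time in s.
With the tool pointing down it reaches from about 0.3 to 0.75 m from the base axis. Payload 8.5 kg.
Tool frame: the origin (TCP) lies at the very end of the fingers, on their centre line; the grasp point (between the pads) lies 19 mm behind it; z points along the fingers, y is the direction in which the jaws open and shut (so a half turn about z gives the same grasp; the last joint's range is limited). The gripper opens to 88 mm and grips with 3 to 60 N. Pads are 18 mm wide; open, the fingers measure 123 mm over their backs; the gripper's body (75 mm by 187 mm) begins 45 mm behind the grasp point.
Start: joints at [0.969, 0.381, 1.297, -0, 1.464, -0.215], TCP at [0.207, 0.509, 0.239] pointing down, gripper open.
Joint ranges: [-3.11, 3.11], [-0.89, 2.33], [0.22, 2.48], [-1.42, 4.56], [0.17, 2.85], [-2.88, 2.88]. Speed limits (rad/s): [2.39, 2.39, 3.14, 3.14, 3.14, 3.14].

### API

Orientations are given as a unit quaternion [x, y, z, w].
In Python, from bench import * gives the robot as it stands. The module is installed in compiled form; this text tells all that it offers.
- The arm moves only by the shell command python3 -m jog 'ROWS' [FORCE]. ROWS is JSON, a list that holds one entry, the list of rows, each a list of 7 numbers: the shift along the world's x, y, z in m, then the turn, a rotation vector about the world's x, y, z in rad, then the opening in per cent of the stroke, from 0 (shut) to 100 (fully open). A call has 1 to 20 rows; each row shifts and turns the pose as measured when the row begins; what a row does not reach is not made up. A row lasts 1/8 s, in which the tool goes at most 62.5 mm and 10.7 degrees, less where a joint would pass 70% of its speed; a pose out of reach is approached as far as the arm can. A call with a gripper value outside its range is refused whole. The fingers move at their own pace and stop on an object; FORCE is the grip in N (left out, the last holds). Time passes only in rows, so rows that do not move let the fingers close. It gives the time, the measured TCP pose, the force and the opening at its end, in the units of the state.
- sense(): the state, without advancing time (a new reading comes with each control period).
- get_image(name): name is "scene" or "side" or "wrist"; returns a dict with "pixels" (384x512x3 uint8, red, green, blue), "range_z" (384x512 float32, m along the optical axis (not along the pixel's ray), 0 where there is no reading), "mtx" (3x3 intrinsics, pixels), "k1" (the pictures are not rectified: a ray, as slopes to the right and down, at radius r is drawn at 1 + k1 r^2 times it, then the intrinsics apply), "extrinsics" (4x4, takes a point from camera to world coordinates); the wrist camera has in their place "hand_eye" (4x4, takes a point from camera to tool coordinates, whose origin is the TCP and whose axes are the flange's). Camera axes: x right, y down, z forward; pixel columns grow to the right and rows downward; lengths in m; the calibration is good to about 2 mm. A picture is of the moment at which its call begins: read the wrist's pose just before it.
- close_job(): hands the job in, once; it reports no verdict.
The state is a dict: "clock": time; "joint_pos": joint angles; "qd": joint speeds; "tau": joint torques, N m; "eef_pos": TCP position; "tool_rot": TCP orientation; "force": force on the tool from outside, world axes, zero at the start; "moment": the same for the moment, N m; "grip_width": finger opening in m.
Only numpy, scipy, OpenCV 4.12 (cv2) and the standard library are available. Lean on these libraries where they do the work, as an engineer would, in place of code of your own. Each camera call takes 0.05 s, during which the arm holds its last target. There are 200 camera calls.

## Working session

There is one attempt and no reset: what is moved stays moved. The work goes in short steps, Python scripts to look and compute and a shell command to move; the robot and the scene stay as the last step left them, time stands still between calls to the robot, and variables do not carry over. Pictures are saved under pics/ and viewed, about 8 in all and at most 12, crops included, and the job is handed in when it is done.

```bash
mkdir -p pics; cat > h.py <<'E'
from bench import *
import numpy as np, cv2
def load(n):
    d=get_image(n); np.savez('%s.npz'%n,**d); return d
def pts(d,T=None):
    "world point per pixel from range_z"
    h,w=d['range_z'].shape
    u,v=np.meshgrid(np.arange(w),np.arange(h))
    uv=np.stack([u,v],-1).reshape(-1,1,2).astype(float)
    k=np.array([float(d['k1']),0,0,0])
    r=cv2.undistortPoints(uv,np.array(d['mtx'],float),k).reshape(h,w,2)
    z=d['range_z'][...,None]
    P=np.concatenate([r*z,z],-1)
    E=np.array(d['extrinsics'] if T is None else T)
    return P@E[:3,:3].T+E[:3,3]
E
python3 - <<'E'
from h import *
s=sense(); print({k:np.round(v,3) for k,v in s.items()})
for n in("scene","side"):
    d=load(n); cv2.imwrite(f'pics/{n}0.png',d['pixels'][...,::-1]); print(d['k1'],np.round(d['extrinsics'],2).tolist())
a=[cv2.imread(f'pics/{n}0.png') for n in("scene","side")]
cv2.imwrite('pics/both0.png',cv2.resize(np.vstack(a),None,fx=.78,fy=.78))
E
```

```text
{'clock': np.float64(0.0), 'joint_pos': array([ 0.969,  0.381,  1.298, -0.   ,  1.464, -0.215]), 'qd': array([-0.001, -0.001, -0.001, -0.   ,  0.001,  0.001]), 'tau': array([-0.0000e+00, -4.3793e+01, -2.2456e+01,  7.1000e-02,  3.5000e-02,
       -0.0000e+00]), 'eef_pos': array([0.207, 0.509, 0.238]), 'tool_rot': array([ 0.192,  0.981, -0.001, -0.   ]), 'force': array([ 0.42 , -0.252, -0.068]), 'moment': array([0.019, 0.   , 0.031]), 'grip_width': np.float64(0.088)}
-0.08975500532070256 [[-0.02, 0.63, -0.78, 1.58], [1.0, 0.01, -0.02, 0.1], [-0.0, -0.78, -0.63, 0.94], [0.0, 0.0, 0.0, 1.0]]
0.014140150795328172 [[-0.93, -0.25, 0.27, 0.22], [-0.37, 0.58, -0.72, 1.0], [0.02, -0.77, -0.63, 0.96], [0.0, 0.0, 0.0, 1.0]]
```

View pics/scene0.png

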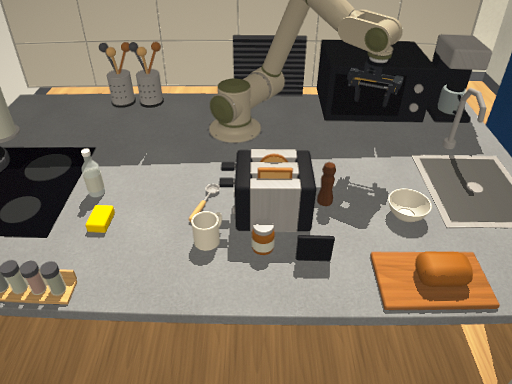

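View pics/side0.png

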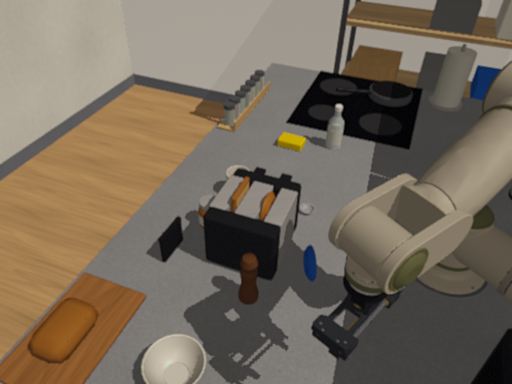

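The scene view shows the toaster at (275,190), its levers to the left at (228,166) and (227,182). A round-topped brown thing is in the far slot at (275,158), and a flat-topped one is in the near slot at (275,173). The side view shows the black slice look-alike at (171,238) and the blue bagel look-alike at (309,262), both outside the toaster.

Next I'll check the candidates in a close crop and measure.

```bash
python3 - <<'E'
from h import *
out=[]
for n,(x,y) in(("scene",(195,125)),("side",(180,150))):
    d=dict(np.load(n+'.npz')); P=pts(d); px=d['pixels'].astype(int)
    c=cv2.resize(d['pixels'][y:y+130,x:x+140,::-1],None,fx=2.8,fy=2.8,interpolation=cv2.INTER_CUBIC); out.append(c)
    box=(P[...,0]>.25)&(P[...,0]<.8)&(P[...,1]>-.2)&(P[...,1]<.4)
    top=box&(abs(P[...,2]-.185)<.006)
    nl,L,st,ce=cv2.connectedComponentsWithStats(top.astype(np.uint8))
    i=1+np.argmax(st[1:,4]); q=P[L==i]; 
    r=cv2.minAreaRect((P[top][:,:2]*1000).astype(np.float32)); print(n,'top',r,q.mean(0),q[:,2].std())
    lev=box&(abs(P[...,2]-.165)<.007)&(px.max(-1)<70)
    nl,L,st,ce=cv2.connectedComponentsWithStats(lev.astype(np.uint8))
    for i in range(1,nl):
        if st[i,4]>25: q=P[L==i];print('lev',ce[i].round(),st[i,4],np.median(q,0).round(4),q.min(0).round(3),q.max(0).round(3))
    br=box&(P[...,2]>.193)&(P[...,2]<.225)&(px[...,0]>px[...,2]+40)
    nl,L,st,ce=cv2.connectedComponentsWithStats(br.astype(np.uint8))
    for i in range(1,nl):
        if st[i,4]>25: q=P[L==i];print('bread',ce[i].round(),st[i,4],q.mean(0).round(3),q.min(0).round(3),q.max(0).round(3))
cv2.imwrite('pics/crop.png',np.hstack(out))
E
```

```text
scene top ((541.3418579101562, 149.92271423339844), (210.3200225830078, 238.31015014648438), 0.5115683674812317) [0.55374099 0.14977249 0.18566302] 0.00208316242381341
lev [228. 165.] 99 [0.506  0.0054 0.1652] [ 0.483 -0.015  0.158] [0.519 0.029 0.171]
lev [226. 182.] 91 [0.5913 0.0055 0.1656] [ 0.572 -0.013  0.158] [0.603 0.024 0.171]
lev [243. 193.] 58 [0.6433 0.0587 0.1653] [0.638 0.035 0.158] [0.647 0.076 0.172]
lev [308. 194.] 50 [0.6413 0.248  0.1648] [0.637 0.227 0.159] [0.647 0.269 0.172]
bread [273. 157.] 111 [0.506 0.149 0.201] [0.494 0.114 0.193] [0.514 0.186 0.212]
bread [274. 171.] 278 [0.587 0.15  0.206] [0.57  0.099 0.193] [0.595 0.2   0.216]
side top ((541.6431274414062, 154.021728515625), (205.784423828125, 241.5560302734375), 0.4252588450908661) [0.53723203 0.16772691 0.18371906] 0.0017712490325723636
lev [260. 170.] 54 [0.5841 0.0017 0.1632] [ 0.567 -0.015  0.16 ] [0.599 0.018 0.168]
lev [286. 177.] 56 [0.5004 0.0018 0.164 ] [ 0.485 -0.014  0.159] [0.516 0.015 0.167]
lev [241. 232.] 289 [0.5302 0.2721 0.1652] [0.439 0.235 0.158] [0.641 0.276 0.172]
bread [240. 190.] 204 [0.581 0.16  0.207] [0.575 0.104 0.193] [0.591 0.208 0.214]
bread [268. 199.] 111 [0.5   0.16  0.201] [0.491 0.122 0.193] [0.51  0.189 0.211]
```

View pics/crop.png

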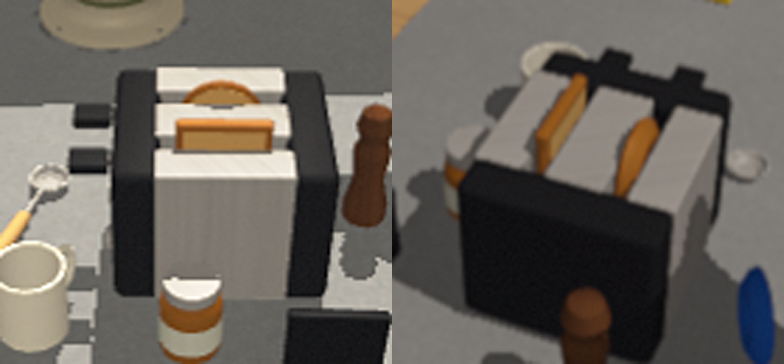

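Candidates for the bagel:
- Round brown disc in the far slot, scene (273,157) and side (268,199).
- Square-cornered brown slice in the near slot, scene (274,171). This is not the bagel.
- Blue disc, side (309,262). This is the look-alike.
- Loaf on the board, scene (443,268). This is not the bagel.

The crop confirms the round one is in the slot at lower world x, which is slot a. Its lever's top centre is at about (0.502, 0.004, 0.165).

I'll press with the fingers shut and the jaw axis along world x, at y ≈ -0.003. That keeps the fingers off the front face and the gripper body clear of the toaster. I'll travel high.

```bash
python3 -m jog '[[[0,0,0.04,0,0,0,0],[0,0,0.04,0,0,0,0],[0.025,-0.043,0,0,0,-0.1,0],[0.025,-0.043,0,0,0,-0.1,0],[0.025,-0.043,0,0,0,-0.1,0],[0.025,-0.043,0,0,0,-0.1,0],[0.025,-0.043,0,0,0,-0.1,0],[0.025,-0.043,0,0,0,-0.1,0],[0.025,-0.043,0,0,0,-0.1,0],[0.025,-0.043,0,0,0,-0.1,0],[0.025,-0.043,0,0,0,-0.1,0],[0.025,-0.043,0,0,0,-0.1,0],[0.025,-0.043,0,0,0,-0.1,0],[0.02,-0.04,0,0,0,-0.08,0],[0,0,0,0,0,0,0]]]' 20
python3 - <<'E'
from h import *
from scipy.spatial.transform import Rotation as R
s=sense(); Rm=R.from_quat(s['tool_rot']).as_matrix(); print(s['eef_pos'].round(4),Rm.round(3).tolist(),s['force'].round(2))
Rt=np.c_[[-1,0,0],[0,1,0],[0,0,-1]]
for yx in(1,-1):
    T=np.array([[0,yx,0],[yx,0,0],[0,0,-1.]]); print((R.from_matrix(T)*R.from_matrix(Rm).inv()).as_rotvec().round(3))
d=load('wrist'); T=np.eye(4);T[:3,:3]=Rm;T[:3,3]=s['eef_pos']; T=T@np.array(d['hand_eye']); P=pts(d,T); px=d['pixels'].astype(int)
lev=(abs(P[...,2]-.165)<.01)&(px.max(-1)<80)&(P[...,1]<.026)
nl,L,st,ce=cv2.connectedComponentsWithStats(lev.astype(np.uint8))
for i in range(1,nl):
    if st[i,4]>100: q=P[L==i];print('lev',ce[i].round(),st[i,4],np.median(q,0).round(4),q.min(0).round(3),q.max(0).round(3))
cv2.imwrite('pics/w1.png',d['pixels'][...,::-1])
E
```

```text
clock: 1.98
eef_pos: [0.5071, -0.0224, 0.3153]
tool_rot: [0.719, 0.695, -0.003, -0.005]
force: [-1.0, 0.7, -0.1]
grip_width: 0.0004
[ 0.5071 -0.0224  0.3153] [[0.034, 0.999, -0.011], [0.999, -0.034, 0.003], [0.003, -0.011, -1.0]] [-1.05  0.72 -0.14]
[-0.003 -0.011  0.034]
[-0.018  0.005 -3.108]
lev [329. 155.] 1273 [0.5837 0.0059 0.1648] [ 0.567 -0.016  0.155] [0.602 0.026 0.167]
lev [250. 157.] 1223 [0.5009 0.0059 0.1648] [ 0.484 -0.015  0.162] [0.517 0.026 0.167]
```

View pics/w1.png

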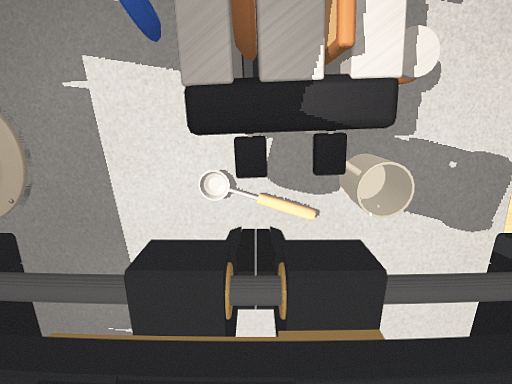

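The wrist view shows both levers, the bagel's at (250,157) and the other at (329,155). The spoon is below them, and the mug at (380,188) is low enough to be out of the way. Lever a's centre is (0.501, 0.005, 0.165). I'll correct the pose and go down to just above it.

```bash
python3 -m jog '[[[-0.007,0.019,0,-0.003,-0.011,0.034,0],[0,0,-0.04,0,0,0,0],[0,0,-0.04,0,0,0,0],[0,0,-0.035,0,0,0,0],[0,0,-0.015,0,0,0,0],[0,0,0,0,0,0,0]]]'; python3 -c "
from h import *;s=sense();print(s['eef_pos'].round(4),s['force'].round(2),s['tool_rot'].round(3))"
```

```text
clock: 2.78
eef_pos: [0.4931, 0.0119, 0.1848]
tool_rot: [0.698, 0.716, 0.003, 0.002]
force: [-0.2, 0.1, 0.2]
grip_width: 0.0007
[0.4931 0.0119 0.1848] [-0.21  0.05  0.22] [0.698 0.716 0.003 0.002]
```

The rows carry some lag, so the tool overshot. I'll correct with smaller steps.

```bash
python3 -m jog '[[[0.005,-0.01,0,0,0,-0.02,0],[0,0,0,0,0,0,0],[0,0,0,0,0,0,0]]]'; python3 -m jog '[[[0,0,0,0,0,0,0],[0,0,0,0,0,0,0]]]'
```

```text
clock: 3.15
eef_pos: [0.4987, 0.0028, 0.1874]
tool_rot: [0.704, 0.71, 0.004, 0.004]
force: [0.6, 0.6, -0.8]
grip_width: 0.0002
clock: 3.4
eef_pos: [0.4988, 0.0028, 0.1878]
tool_rot: [0.704, 0.71, 0.004, 0.004]
force: [0.1, -0.0, 0.8]
grip_width: 0.0004
```

```bash
python3 -m jog '[[[0.001,-0.005,-0.01,0,0,0,0],[0,0,-0.008,0,0,0,0],[0,0,0,0,0,0,0],[0,0,0,0,0,0,0]]]'; python3 -m jog '[[[0,0,-0.005,0,0,0,0],[0,0,-0.005,0,0,0,0],[0,0,0,0,0,0,0],[0,0,0,0,0,0,0]]]'
```

```text
clock: 3.9
eef_pos: [0.4996, -0.0027, 0.1679]
tool_rot: [0.704, 0.71, 0.004, 0.004]
force: [-0.1, 0.7, -0.0]
grip_width: 0.0002
clock: 4.4
eef_pos: [0.4999, -0.0027, 0.1583]
tool_rot: [0.704, 0.71, 0.004, 0.004]
force: [-1.2, -0.1, 3.6]
grip_width: 0.0005
```

The force of 3.6 N shows the fingers are on the lever, about 7 mm down. I'll continue to about 0.142.

```bash
python3 -m jog '[[[0,0,-0.005,0,0,0,0],[0,0,-0.005,0,0,0,0],[0,0,-0.004,0,0,0,0],[0,0,0,0,0,0,0],[0,0,0,0,0,0,0],[0,0,0,0,0,0,0]]]'; python3 - <<'E'
from h import *
s=sense(); print(s['eef_pos'].round(4),s['force'].round(2))
out=[]
for n,(x,y) in(("scene",(195,125)),("side",(180,150))):
    d=load(n); P=pts(d); px=d['pixels'].astype(int)
    out.append(cv2.resize(d['pixels'][y:y+130,x:x+140,::-1],None,fx=2.8,fy=2.8,interpolation=cv2.INTER_CUBIC))
    top=(abs(P[...,2]-.185)<.006)&(abs(P[...,0]-.54)<.09)&(abs(P[...,1]-.15)<.06)&(px.max(-1)-px.min(-1)<30); print(n,'top z',np.median(P[top][:,2]).round(4))
    br=(abs(P[...,0]-.54)<.09)&(abs(P[...,1]-.15)<.08)&(P[...,2]>.165)&(P[...,2]<.23)&(px[...,0]>px[...,2]+40)
    nl,L,st,ce=cv2.connectedComponentsWithStats(br.astype(np.uint8))
    for i in range(1,nl):
        if st[i,4]>15: q=P[L==i];print('bread',ce[i].round(),st[i,4],q.mean(0).round(3),'maxz',np.sort(q[:,2])[-8:].round(4))
    lev=(abs(P[...,2]-.155)<.03)&(px.max(-1)<70)&(abs(P[...,0]-.586)<.02)&(P[...,1]<.02)&(P[...,1]>-.02)
    print('lever b',np.median(P[lev],0))
cv2.imwrite('pics/c2.png',np.hstack(out))
E
```

```text
clock: 5.15
eef_pos: [0.4999, -0.0027, 0.1435]
tool_rot: [0.704, 0.71, 0.004, 0.005]
force: [-2.5, -0.4, 5.8]
grip_width: 0.0006
[ 0.4999 -0.0027  0.1435] [-2.46 -0.37  5.8 ]
scene top z 0.186
bread [274. 161.] 28 [0.505 0.152 0.185] maxz [0.1858 0.1862 0.1874 0.1886 0.1887 0.1888 0.1889 0.189 ]
bread [275. 173.] 397 [0.587 0.151 0.2  ] maxz [0.2153 0.2153 0.2154 0.2158 0.2159 0.216  0.2161 0.2163]
lever b [0.5926663  0.00257784 0.16553585]
side top z 0.184
bread [240. 193.] 282 [0.581 0.165 0.199] maxz [0.2132 0.2133 0.2134 0.2135 0.2137 0.214  0.2142 0.2149]
bread [267. 207.] 116 [0.501 0.165 0.177] maxz [0.185  0.1852 0.1857 0.1858 0.1866 0.1868 0.187  0.1878]
lever b [5.84272916e-01 4.95864563e-04 1.63767695e-01]
```

View pics/c2.png

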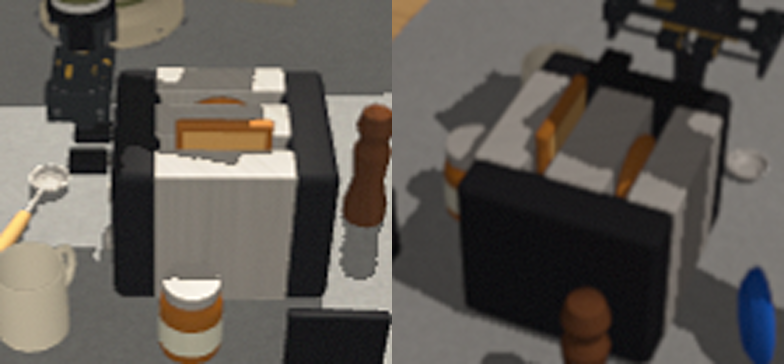

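The crop shows the fingers on the bagel's lever and the bagel's top about 2 to 3 mm above the toaster's top. The slice and the other lever are still up. I'll go 2 mm lower.

```bash
python3 -m jog '[[[0,0,-0.002,0,0,0,0],[0,0,0,0,0,0,0],[0,0,0,0,0,0,0],[0,0,0,0,0,0,0],[0,0,0,0,0,0,0],[0,0,0,0,0,0,0],[0,0,0,0,0,0,0],[0,0,0,0,0,0,0]]]'; python3 - <<'E'
from h import *
for n in("scene","side"):
    d=load(n); P=pts(d); px=d['pixels'].astype(int)
    br=(abs(P[...,0]-.50)<.025)&(abs(P[...,1]-.15)<.08)&(P[...,2]>.165)&(P[...,2]<.23)&(px[...,0]>px[...,2]+40)
    print(n,'bagel top',np.sort(P[br][:,2])[-8:].round(4))
s=sense(); print(s['eef_pos'].round(4),s['force'].round(2))
E
```

```text
clock: 6.25
eef_pos: [0.4999, -0.0027, 0.1415]
tool_rot: [0.704, 0.71, 0.004, 0.005]
force: [-1.0, 0.3, 5.2]
grip_width: 0.0005
scene bagel top [0.1849 0.1849 0.185  0.1852 0.1853 0.1858 0.1865 0.1893]
side bagel top [0.1827 0.1828 0.1829 0.1831 0.1834 0.1834 0.1838 0.1841]
[ 0.4999 -0.0027  0.1415] [-1.31  0.67  5.58]
```

The bagel is level with the top, and the push is steady at about 5.5 N. I'm handing in.

```bash
python3 -c "
from bench import *
print(close_job())"
```

```text
the job is handed in; nothing more can be done
None
```

I pressed the bagel's lever (lever a) with the shut fingers to 0.1415 m, about 23.5 mm down, and handed the job in with the fingers still holding it there at about 5.5 N.

- **Bagel height:** the last check put its top edge at 0.185–0.186 m in the scene view, apart from one stray pixel at 0.189, and at 0.183–0.184 m in the side view. The toaster's top reads 0.186 m and 0.184 m in the same two views, so the bagel is level within about 1–2 mm. The offset between the views is within the stated 2 mm calibration.
- **Other lever and slice:** lever b was still up at about 0.165 m and the slice still raised. I last checked these just before the final 2 mm of push.
- **Things around the toaster:** those in the last crop looked unmoved, but I did not measure them or check the rest again.

No check failed. The hand-in came at about 6.4 s on the robot's clock and gave no verdict.

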